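# Show the target to the webcam in the inspection mirror

## Robot

A 6-joint arm with a two-finger parallel gripper is mounted at the origin on the work surface; the furniture and walls round the work are solid. World frame = base frame: x ahead of the robot, y to its left, z up, the work surface at z = 0. Lengths are in m, angles in rad, forces in N, time in s.
With the tool pointing down it reaches from about 0.375 to 0.925 m from the base axis. Payload 5.7 kg.
Tool frame: the origin (TCP) lies midway between the tips of the shut fingers; the grasp point (between the pads) lies 19 mm behind it; z points along the fingers, x is the direction in which the jaws open and shut, and the axes are right-handed (so a half turn about z gives the same grasp; the last joint's range is limited). The gripper opens to 88 mm and grips with 3 to 60 N. Pads are 20 mm wide; open, the fingers measure 115 mm over their backs; the gripper's body (75 mm by 178 mm) begins 61 mm behind the grasp point.
Start: joints at [-1.302, 0.359, 1.51, -0, 1.272, -0.115], TCP at [0.225, -0.556, 0.223] pointing down, gripper open.
Joint ranges: [-2.97, 2.97], [-1.01, 2.36], [0.21, 2.38], [-0.96, 4.11], [0.2, 2.71], [-2.98, 2.98]. Speed limits (rad/s): [2.39, 2.39, 3.14, 3.14, 3.14, 3.14].

## Interface

Orientations are given as a unit quaternion [x, y, z, w].
In Python, from bench import move_ptp, servo_line, goto_joints, move_gripper, sleep, inverse_kinematics, capture, PlanningError, close_job, spot_in, silhouettes, current_clock, current_joint_pos, current_qvel, current_joint_torque, current_position, current_orientation, current_force, current_torque, current_finger_gap gives the robot as it stands. Calls block until the motion is done:
- move_ptp(position, orientation): joint-space move of the TCP to a pose.
- servo_line(position, orientation=None, rate=0.15, contact_N=None): straight line of the TCP; orientation=None keeps the orientation; rate is the mean speed in m/s. With contact_N (N) it stops when the force on the tool has changed by that much, and returns True; else False.
- goto_joints(angles): joint-space move.
- move_gripper(opening): finger opening in m; the grip force is fixed at half the most; returns when the fingers have stopped.
- sleep(seconds).
- inverse_kinematics(position, orientation): joint angles nearest the present ones, or None.
- capture(name): name is "scene" or "top"; returns a dict with "image" (420x560x3 uint8, blue, green, red), "range_z" (420x560 float32, m along the optical axis (not along the pixel's ray), 0 where there is no reading), "intrinsics" (3x3 intrinsics, pixels), "R" (3x3) and "t" (3): a world point X has camera coordinates R X + t. Camera axes: x right, y down, z forward; pixel columns grow to the right and rows downward; lengths in m; the calibration is good to about 2 mm. A picture is of the moment at which its call begins.
A pose or a line that the arm cannot do raises PlanningError and nothing moves.
- close_job(): hands the job in, once; it reports no verdict.
Trained networks look in the newest picture that a camera, given by its name, has taken for a name from the list of things; names that differ only in an ending like _2 or _b are one class to them, and where a whole thing is asked for, a point or a joint stands for the part that bears it (a point fixed in the world has none). Each returns a list of dicts, best first, with "conf" (0 to 1); they miss things now and then, are a little off and sometimes report something else, mostly with a low value. They report only what shows in the picture. A call takes as long as a camera call.
- spot_in(camera, query): "xy" ([column, row] in pixels, amid what is visible of it).
- silhouettes(camera, query): "region" (420x560 bool, what is visible of it) and "xy" ([column, row] in pixels, amid what is visible of it).
Readings, each from a call of its own:
- current_clock(): time.
- current_joint_pos(): joint angles.
- current_qvel(): joint speeds.
- current_joint_torque(): joint torques, N m.
- current_position(): TCP position.
- current_orientation(): TCP orientation.
- current_force(): force on the tool from outside, world axes, zero at the start.
- current_torque(): the same for the moment, N m.
- current_finger_gap(): finger opening in m.
Only numpy, scipy, OpenCV 4.12 (cv2) and the standard library are available. Lean on these libraries where they do the work, as an engineer would, in place of code of your own. Each camera call takes 0.05 s, during which the arm holds its last target.

## Task

Slide the target carriage along its rail until it clicks into the detent at the viewing station and let go of it there. Then turn the spring-loaded inspection mirror (handle on top) until the webcam sees the middle of the target in it, that is, until the mirror faces midway between lens and target, and finish still holding the mirror steadily at that angle, as it springs back if released. Leave the mug and the dropper bottle where they are.

Things in the scene. Friction and masses are not known exactly. Their poses are not given: they have to be found in the camera images.
- jig: Fixed inspection jig, grey base 6 mm thick. Origin on the desk under the mirror's pivot axis; x points away from the robot, from rail to mirror; y along the rail, to the left. Rail: two rods 40 mm apart at jig x = -0.12, from jig y = -0.01 to 0.20, end blocks 26 mm high. Stands elsewhere each time, turned up to 0.25 rad.
- carriage (a joint): Travel of the carriage, m: 0 at the left stop (jig y = 0.17), growing to the right (jig -y), 0.145 at the right stop. Starts at 0 to 0.05. Viewing station's detent at 0.110: a sprung pin drops between two ridges and centres the released carriage; about 5 N pushes it over the first ridge (felt at 0.10) or out again past 0.12; elsewhere it slides with about 1 N and stays put.
- carriage_post (a point): Upright round steel post on the carriage, to pinch or push: 12 mm diameter, free from z = 0.036 to its top at 0.085; the point is on its axis at z = 0.065. Carriage plate 60 x 60 mm, top at z = 0.036; the white target plate stands 23 mm from the post's axis towards the mirror, 5 mm thick, 56 mm along the rail, top at z = 0.102. Axes as the jig's.
- station (a point): The point where carriage_post lies when the carriage sits in the viewing station's detent (same height). Fixed to the jig.
- target_mark (a point): Centre of the round black-and-white ring mark, 40 mm in diameter, on the mirror side of the white target plate on the carriage, at z = 0.075. It moves with the carriage.
- webcam_lens (a point): Lens centre of the small black webcam (58 mm wide, 54 mm round foot) right of the rail, fixed, at z = 0.075, 0.168 m from the pivot axis; top at z = 0.09. Its x axis points to the pivot. Stands elsewhere round the mirror each time: 0.45 to 1.15 rad to the right of the jig's -x axis as seen from the pivot.
- mirror (a joint): Turn of the mirror about its upright pivot, rad: 0 at rest (start), growing counter-clockwise from above, up to 1.5. A spring (0.03 N m at 0, 0.12 at 1.5) returns it to 0. At 0 its face looks 0.70 rad to the left of the jig's -x axis. Wanted: the face direction halves the horizontal angle at the pivot between the mark (in the station) and the lens; that is between 0.69 and 1.04.
- mirror_grip (a point): Handle on top of the mirror, on the pivot axis: upright flat black bar, 10 mm thick along the facing direction, 36 mm wide along the mirror's plane, z = 0.129 to 0.171; the point is its middle, z = 0.150. The mirror below is 74 mm wide, 8 mm thick, z = 0.037 to 0.123. The axes turn with the mirror: its face looks along -x, its width runs along y.
- mug: Bystander: striped mug, 85 x 121 x 98 mm, standing behind and to the right of the jig; origin at its underside.
- dropper: Bystander: small brown dropper bottle, 33 mm in diameter, 102 mm high, standing behind and to the left of the jig; origin at its underside.

How it is judged:
By the outcome, as a careful person would: the job done as asked, in the order asked, and still so for the second after the job is handed in, while the arm keeps its last pose, push and grip.
It also fails if it takes over 45 s, if anything falls off the work surface, if the arm or the gripper's body presses on something with over 40 N, if the wrist force passes 120 N, or if a joint passes its speed limit or range.

## Working session

There is one attempt and no reset: what is moved stays moved. The work goes in short steps, each a Python script; the robot and the scene stay as the last script left them, time stands still between calls to the robot, and variables do not carry over. Pictures are saved under pics/ and viewed, and the job is handed in when it is done.

```bash
mkdir -p pics; ls
python3 - <<'E'
from bench import *
import cv2, numpy as np, pickle
for c in ("scene","top"):
    d=capture(c); cv2.imwrite(f"pics/{c}0.png",d["image"]); pickle.dump(d,open(f"{c}0.pkl","wb"))
    print(c,d["intrinsics"].tolist(),np.round(d["R"],3).tolist(),d["t"])
    for q in ("carriage_post","target_mark","webcam_lens","mirror_grip","mirror","jig","mug","dropper","carriage"):
        print(q,[(np.round(s["xy"],1).tolist(),round(s["conf"],2)) for s in spot_in(c,q)[:3]])
print(current_clock())
E
```

```text
pics
scene [[412.511833179021, 0.0, 270.3802244290462], [0.0, 412.511833179021, 210.60167149606346], [0.0, 0.0, 1.0]] [[0.886, -0.464, 0.004], [-0.178, -0.348, -0.92], [0.429, 0.814, -0.391]] [-0.53890895  0.20477734  0.80180521]
carriage_post [([212.8, 227.7], 0.76), ([224.6, 245.6], 0.7), ([281.4, 217.9], 0.66)]
target_mark [([210.7, 228.3], 0.89)]
webcam_lens [([244.5, 256.5], 0.73)]
mirror_grip [([276.9, 217.7], 0.73)]
mirror [([278.4, 218.9], 0.55)]
jig [([227.9, 245.9], 0.79)]
mug [([358.4, 256.3], 0.59)]
dropper [([272.2, 201.3], 0.71)]
carriage [([214.1, 226.5], 0.65)]
top [[534.540520183364, 0.0, 278.55818124030293], [0.0, 534.540520183364, 210.65394839310528], [0.0, 0.0, 1.0]] [[0.008, -1.0, 0.025], [-0.984, -0.012, -0.178], [0.178, -0.023, -0.984]] [-0.04550116  0.61282287  1.05939981]
carriage_post [([211.1, 272.5], 0.92)]
target_mark [([212.8, 274.3], 0.88), ([252.0, 264.9], 0.59)]
webcam_lens [([324.3, 282.1], 0.65)]
mirror_grip [([271.4, 205.4], 0.72)]
mirror [([275.1, 202.2], 0.94), ([211.6, 272.9], 0.58)]
jig [([255.2, 264.2], 0.65)]
mug [([382.2, 176.7], 0.67)]
dropper [([169.7, 162.8], 0.87)]
carriage [([212.1, 274.7], 0.73)]
1.0
```

View pics/top0.png

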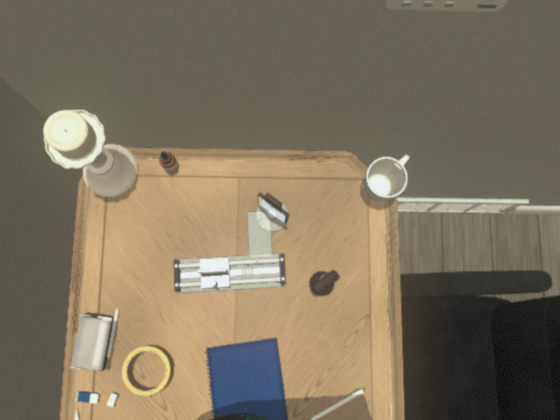

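View pics/scene0.png

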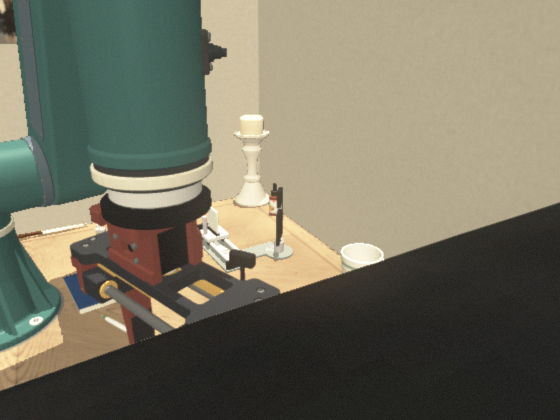

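Run:
```python
import cv2,pickle
d=pickle.load(open("top0.pkl","rb"));cv2.imwrite("pics/top0c.png",cv2.resize(d["image"][140:350,150:420],None,fx=2.8,fy=2.8,interpolation=cv2.INTER_CUBIC))
d=pickle.load(open("scene0.pkl","rb"));cv2.imwrite("pics/scene0c.png",cv2.resize(d["image"][170:320,170:400],None,fx=3.4,fy=3.4,interpolation=cv2.INTER_CUBIC))
```

```text
(no output)
```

View pics/top0c.png

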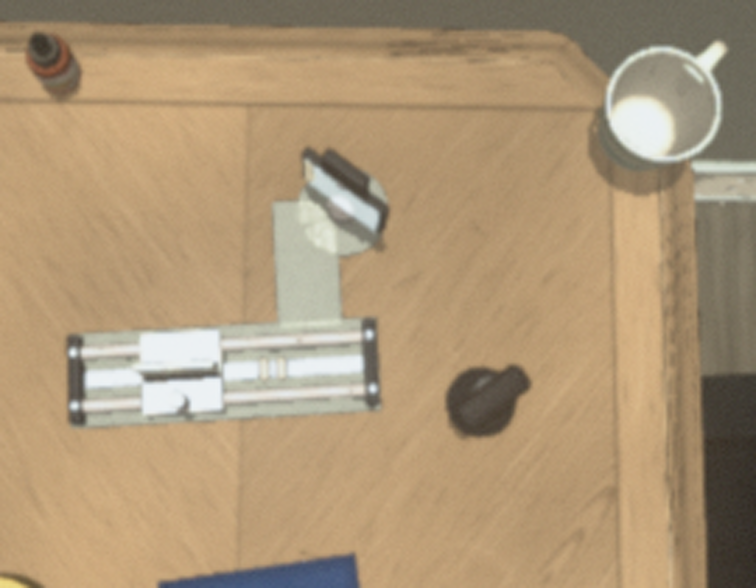

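```bash
cat > h.py <<'E'
import numpy as np, pickle, cv2
from scipy.optimize import least_squares
def atz(d,uv,z):
    K,R,t=d["intrinsics"],np.array(d["R"]),np.array(d["t"])
    ray=R.T@np.linalg.solve(K,[uv[0],uv[1],1.]); c=-R.T@t
    return c+ray*(z-c[2])/ray[2]
def cloud(d):
    K,R,t=d["intrinsics"],np.array(d["R"]),np.array(d["t"])
    Z=d["range_z"].astype(float); v,u=np.mgrid[:420,:560]
    P=np.stack([(u-K[0,2])/K[0,0]*Z,(v-K[1,2])/K[1,1]*Z,Z],-1)
    W=(P-t)@R; W[Z==0]=np.nan; return W
def proj(d,X):
    P=np.array(d["R"])@np.asarray(X).T+np.array(d["t"])[:,None]; K=d["intrinsics"]
    return (K@P/P[2])[:2].T
E
python3 - <<'E'
from h import *
d=pickle.load(open("top0.pkl","rb")); W=cloud(d)
np.set_printoptions(precision=3,suppress=True,linewidth=250)
print("desk z",np.nanmedian(W[220:240,100:200,2]))
m=(W[...,2]>0.1)
v,u=np.where(m); s=(u>240)&(u<310)&(v>180)&(v<240)
for a,b in zip(u[s],v[s]): print(a,b,W[b,a])
print(atz(d,(178,264),0.026),atz(d,(280,258),0.026))
E
```

```text
desk z -0.0005178891628295416
259 192 [0.637 0.001 0.128]
260 192 [ 0.639 -0.001  0.12 ]
258 193 [0.636 0.003 0.121]
259 193 [0.636 0.001 0.121]
260 193 [ 0.636 -0.001  0.121]
261 193 [ 0.637 -0.003  0.12 ]
267 193 [ 0.626 -0.015  0.172]
268 193 [ 0.626 -0.016  0.171]
258 194 [0.634 0.003 0.123]
259 194 [0.634 0.001 0.122]
260 194 [ 0.634 -0.001  0.123]
261 194 [ 0.634 -0.003  0.121]
262 194 [ 0.634 -0.005  0.121]
266 194 [ 0.624 -0.013  0.169]
267 194 [ 0.624 -0.015  0.17 ]
268 194 [ 0.624 -0.016  0.17 ]
269 194 [ 0.624 -0.018  0.169]
258 195 [0.632 0.003 0.122]
259 195 [0.632 0.001 0.121]
260 195 [ 0.632 -0.001  0.122]
261 195 [ 0.632 -0.003  0.124]
262 195 [ 0.632 -0.005  0.123]
263 195 [ 0.632 -0.007  0.123]
264 195 [ 0.634 -0.009  0.115]
265 195 [ 0.622 -0.011  0.17 ]
266 195 [ 0.622 -0.013  0.169]
267 195 [ 0.623 -0.015  0.168]
268 195 [ 0.622 -0.017  0.17 ]
269 195 [ 0.622 -0.018  0.17 ]
270 195 [ 0.622 -0.02   0.17 ]
271 195 [ 0.622 -0.022  0.17 ]
258 196 [0.632 0.003 0.114]
259 196 [0.63  0.001 0.12 ]
260 196 [ 0.631 -0.001  0.119]
261 196 [ 0.629 -0.003  0.126]
262 196 [ 0.
[... 7750 characters left out ...]
0.12 ]
286 214 [ 0.595 -0.052  0.12 ]
287 214 [ 0.595 -0.054  0.122]
288 214 [ 0.595 -0.056  0.122]
282 215 [ 0.595 -0.045  0.108]
283 215 [ 0.594 -0.047  0.114]
284 215 [ 0.593 -0.049  0.118]
285 215 [ 0.593 -0.05   0.123]
286 215 [ 0.593 -0.052  0.122]
287 215 [ 0.593 -0.054  0.119]
288 215 [ 0.593 -0.056  0.119]
283 216 [ 0.594 -0.047  0.105]
284 216 [ 0.593 -0.049  0.111]
285 216 [ 0.592 -0.051  0.117]
286 216 [ 0.591 -0.052  0.123]
287 216 [ 0.591 -0.054  0.121]
288 216 [ 0.594 -0.057  0.104]
284 217 [ 0.592 -0.049  0.1  ]
285 217 [ 0.591 -0.051  0.106]
286 217 [ 0.591 -0.053  0.11 ]
287 217 [ 0.591 -0.055  0.111]
286 218 [ 0.59  -0.053  0.103]
[0.502 0.17  0.026] [ 0.517 -0.044  0.026]
```

Run:
```python
from h import *
d=pickle.load(open("top0.pkl","rb")); W=cloud(d)
np.set_printoptions(precision=4,suppress=True,linewidth=250)
print("cam",-np.array(d["R"]).T@d["t"])
v,u=np.mgrid[:420,:560]
def sel(u0,u1,v0,v1,z0,z1):
    m=(u>=u0)&(u<=u1)&(v>=v0)&(v<=v1)&(W[...,2]>z0)&(W[...,2]<z1)
    return W[m]
def rect(P,n):
    r=cv2.minAreaRect(P[:,:2].astype(np.float32)); c=P[:,:2].mean(0)
    w,V=np.linalg.eigh(np.cov(P[:,:2].T)); 
    print(n,len(P),"rect",np.array(r[0]),np.array(r[1]),r[2],"mean",c,"major",V[:,1],"ang",np.arctan2(V[1,1],V[0,1]), "z",np.median(P[:,2]))
rect(sel(250,295,185,222,.163,.18),"handle")
rect(sel(250,295,185,222,.116,.127),"mirrortop")
rect(sel(300,345,265,300,.082,.097),"camtop")
rect(sel(300,345,265,300,.003,.012),"camfoot")
rect(sel(170,182,255,295,.022,.03),"blkL")
rect(sel(278,288,250,290,.022,.03),"blkR")
rect(sel(170,290,250,295,.003,.03),"base")
rect(sel(190,240,250,295,.032,.042),"carr")
rect(sel(190,240,250,295,.095,.11),"target")
rect(sel(190,240,270,295,.075,.09),"post")
for r in range(262,296,1):
    print(r," ".join("%3d"%(z*1000) if z==z else " na" for z in W[r,300:345,2]))
```

```text
cam [ 0.4145 -0.0136  1.1524]
handle 107 rect [ 0.6138 -0.0265] [0.035  0.0112] 53.59200668334961 mean [ 0.6129 -0.0263] major [0.601  0.7993] ang 0.9260733971659284 z 0.16976854340483638
mirrortop 93 rect [ 0.6137 -0.0259] [0.0734 0.0105] 53.70859146118164 mean [ 0.6125 -0.0271] major [0.5865 0.8099] ang 0.9440564988998155 z 0.12102830959118376
camtop 321 rect [ 0.4678 -0.1321] [0.0243 0.0576] 35.927310943603516 mean [ 0.4669 -0.1323] major [-0.5833  0.8122] ang 2.193639287748313 z 0.08823320290753506
camfoot 232 rect [ 0.468  -0.1368] [0.0744 0.0884] 2.3450636863708496 mean [ 0.4652 -0.1316] major [-0.7358 -0.6772] ang -2.3976292305166114 z 0.005805786938639602
blkL 166 rect [0.4799 0.169 ] [0.0626 0.0176] 2.6314356327056885 mean [0.4796 0.1715] major [-0.9986 -0.0524] ang -3.089130099370226 z 0.025202490452152546
blkR 146 rect [ 0.4952 -0.0457] [0.0651 0.0144] 3.9265024662017822 mean [ 0.4942 -0.0478] major [-0.9977 -0.0673] ang -3.0741941908538695 z 0.025032503371717037
base 2897 rect [0.4874 0.0614] [0.0959 0.2552] 0.6366862058639526 mean [0.4881 0.0536] major [-0.0804  0.9968] 
[... 6063 characters left out ...]
  -3  -2   2   0  -2   0   5  75  83  84  84  86  80   6  10   8   6   6   3   9   5   1   3   0  -1  -3   1   1  -1   0   2   3   1   1  -5   0  -4
293  -4  -1   0  -5  -1  -3  -2  -4  -5  -2  -1   0  -1  -1   3   5  62  75   5   4   8   3   5   3   4   6   8   4   4   3   0   1   2   0   0   1  -2   1   0   0   0  -2  -3   1   0
294  -2   0   0   1  -4   3  -2   0   2   0  -2   1  -3  -1   0  -2   2   3   5   6   1   0   2   8   8   4   4   7   0  -1   0   0   0  -1  -1  -1   1   0  -3   0  -2   1   0  -4   0
295  -2   1  -3  -4  -1   1  -1  -3   1  -3  -2   1   0   0   2  -1  -2  na   5   3   3   6   6   6   5   3   0   0  -2  -1  -1  -1   1   0   0   0   0   1  -2   1   3  -3   1   0  -1
```

Run:
```python
import cv2,pickle
d=pickle.load(open("top0.pkl","rb"));cv2.imwrite("pics/top0r.png",cv2.resize(d["image"][245:305,165:350],None,fx=4.3,fy=4.3,interpolation=cv2.INTER_CUBIC))
```

```text
(no output)
```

View pics/top0r.png

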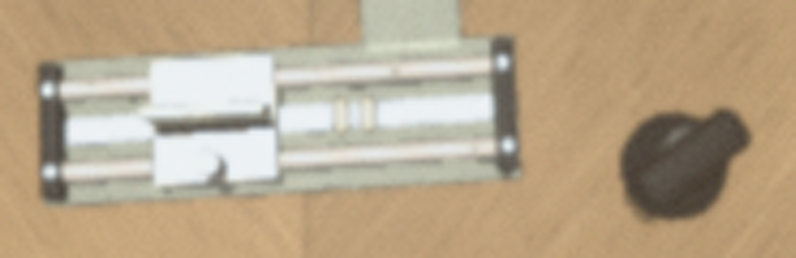

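```bash
cat >> h.py <<'E'
from scipy.spatial.transform import Rotation as Rot
PIV=np.array([0.6138,-0.0262]); YAW=0.0695
def j2w(x,y): c,s=np.cos(YAW),np.sin(YAW); return PIV+np.array([c*x-s*y,s*x+c*y])
def w2j(p): c,s=np.cos(YAW),np.sin(YAW); e=np.asarray(p)[:2]-PIV; return np.array([c*e[0]+s*e[1],-s*e[0]+c*e[1]])
def quat(psi):
    c,s=np.cos(psi),np.sin(psi)
    return Rot.from_matrix(np.array([[c,s,0],[s,-c,0],[0,0,-1]])).as_quat()
E
python3 - <<'E'
from h import *
from bench import *
np.set_printoptions(precision=4,suppress=True,linewidth=250)
d=pickle.load(open("top0.pkl","rb")); W=cloud(d)
for r in range(274,292): print(r," ".join("%3d"%(z*1000) if z==z else " na" for z in W[r,196:232,2]))
P=W[276:290,205:222]; m=(P[...,2]>.08)&(P[...,2]<.092); print("post px depth",P[m].mean(0), w2j(P[m].mean(0)), m.sum())
print("post@0.085",atz(d,(214.3,282.2),.085),w2j(atz(d,(214.3,282.2),.085)))
# surroundings near handle
m=(W[...,2]>.12)&(np.hypot(W[...,0]-.6138,W[...,1]+.0262)<.35); print("tall near:",np.unique(np.round(W[m]*20)/20,axis=0))
s=(.17-.042)
for nm,xy,z,ps in (("post",j2w(-.143,s),.05,YAW-np.pi/2),("post+",j2w(-.143,s),.05,YAW+np.pi/2),("st",j2w(-.143,.06),.05,YAW-np.pi/2),("st+",j2w(-.143,.06),.05,YAW+np.pi/2),
  ("m0",PIV,.131,-.6355),("m1",PIV,.131,.112),("m0+",PIV,.131,np.pi-.6355),("m1+",PIV,.131,np.pi+.112)):
    print(nm,xy,inverse_kinematics([*xy,z],quat(ps)))
E
```

```text
274   7   7   6   6  33  40  44  41  43  43  42  44  43  44  40  42  45  45  40  44  44  46  43  45  38  41  43  38  44  42  46  41  38  29  11   5
275  12   6  10  12  38  44  41  42  38  41  39  44  42  39  42  40  42  42  37  38  33  35  37  35  33  31  36  33  36  34  38  36  33  27   7   7
276   8   5   9   7  30  36  36  39  36  34  34  34  34  32  35  35  37  35  35  36  32  33  39  36  36  35  36  38  33  31  32  30  33  29   5   6
277   8   5   8   4  31  38  34  33  34  32  35  34  34  39  37  36  33  31  34  35  36  35  34  36  36  37  35  32  39  34  34  34  39  29   5   5
278   4   6   7   6  32  34  35  34  37  34  34  35  37  36  34  32  34  30  34  37  36  38  35  36  35  37  38  34  34  34  34  32  33  33   3   6
279   3   6   5   6  30  37  35  35  34  34  36  32  32  38  33  40  37  38  34  36  35  35  35  34  34  40  39  32  34  35  35  32  36  32  15  16
280   7   5   8   3   3  37  35  34  35  37  37  37  35  38  38  85  89  86  84  33  35  36  31  34  36  35  35  38  29  33  37  32  39  33  26  23
281  18  17  22  21  22  34  35  33  34  32  34  38  38  35  82 
[... 4934 characters left out ...]
0.25]
 [ 0.8   0.3   0.3 ]
 [ 0.8   0.3   0.35]
 [ 0.8   0.3   0.4 ]
 [ 0.8   0.3   0.45]
 [ 0.8   0.3   0.5 ]
 [ 0.8   0.3   0.55]]
post [0.4623 0.0916] [ 0.0488  0.4224  1.9636 -0.      0.7556  1.5501]
post+ [0.4623 0.0916] [ 0.0488  0.4224  1.9636 -0.      0.7556 -1.5915]
st [0.467  0.0237] [-0.0971  0.4188  1.9715 -0.      0.7513  1.4042]
st+ [0.467  0.0237] [-0.0971  0.4188  1.9715 -0.      0.7513 -1.7374]
m0 [ 0.6138 -0.0262] [-0.155   0.4703  1.5779 -0.      1.0933  0.4805]
m1 [ 0.6138 -0.0262] [-0.155   0.4703  1.5779 -0.      1.0933 -0.267 ]
m0+ [ 0.6138 -0.0262] [-0.155   0.4703  1.5779 -0.      1.0933 -2.6611]
m1+ [ 0.6138 -0.0262] [-0.155   0.4703  1.5779 -0.      1.0933  2.8745]
```

Run:
```python
from h import *
from bench import *
np.set_printoptions(precision=4,suppress=True,linewidth=250)
ps=YAW-np.pi/2; q=quat(ps); p=j2w(-.143,.1275)
move_ptp([*p,.25],q)
d=capture("top"); cv2.imwrite("pics/top1.png",d["image"])
print(current_clock(),current_force())
hit=servo_line([*p,.052],q,rate=.12,contact_N=8)
print("hit",hit,current_position(),current_force())
if not hit:
    move_gripper(0.005); print("gap",current_finger_gap(),current_force(),current_clock())
```

```text
3.5 [-0.2671 -1.1393 -0.0299]
hit False [0.4628 0.0911 0.0525] [-0.063   1.062   0.4455]
gap 0.011718173005125308 [-0.7664 -0.2003 -1.4951] 6.4583
```

Run:
```python
from h import *
from bench import *
np.set_printoptions(precision=4,suppress=True,linewidth=250)
q=quat(YAW-np.pi/2)
for y in (.11,.09,.08,.075,.07,.065,.06):
    servo_line([*j2w(-.143,y),.052],q,rate=.05)
    print(y,w2j(current_position()),current_force(),round(current_finger_gap(),4))
print(current_clock())
d=capture("top"); cv2.imwrite("pics/top2.png",cv2.resize(d["image"][140:350,150:420],None,fx=2.8,fy=2.8,interpolation=cv2.INTER_CUBIC))
```

```text
0.11 [-0.143   0.1094] [ 0.1929 -0.434  -1.3831] 0.0117
0.09 [-0.143   0.0895] [-0.5555 -0.9624 -0.982 ] 0.0116
0.08 [-0.143   0.0795] [ 0.2076 -0.6355 -0.7357] 0.0111
0.075 [-0.143   0.0747] [ 0.3994 -1.6922 -2.0122] 0.0118
0.07 [-0.143   0.0698] [-0.0737  0.7041 -0.6213] 0.0117
0.065 [-0.143   0.0641] [-0.7487 -4.2934 -0.7973] 0.0117
0.06 [-0.143   0.0597] [-0.4142 -2.1096 -0.8586] 0.0117
8.8583
```

View pics/top2.png

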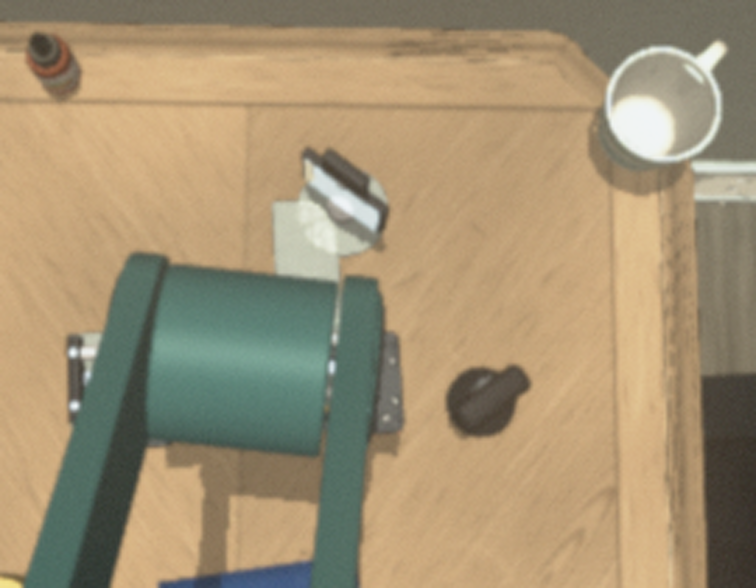

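Run:
```python
from h import *
from bench import *
np.set_printoptions(precision=4,suppress=True,linewidth=250)
q=quat(YAW-np.pi/2)
for dy in (0.0,-.001,-.002):
    servo_line([*j2w(-.143,.06+dy),.052],q,rate=.05); print(dy,np.mean([current_force() for _ in range(5)],0))
move_gripper(0.06); print(current_force())
p=j2w(-.143,.058)
servo_line([*p,.25],q,rate=.2)
move_ptp([*j2w(.0,-.02),.30],quat(-.6355))
d=capture("top"); pickle.dump(d,open("top3.pkl","wb"));cv2.imwrite("pics/top3.png",cv2.resize(d["image"][140:350,150:420],None,fx=2.8,fy=2.8,interpolation=cv2.INTER_CUBIC))
W=cloud(d); v,u=np.mgrid[:420,:560]
J=np.einsum('ij,abj->abi',np.array([[np.cos(YAW),np.sin(YAW)],[-np.sin(YAW),np.cos(YAW)]]),W[...,:2]-PIV)
near=(abs(J[...,0]+.12)<.04)&(abs(J[...,1]-.06)<.06)
for z0,z1,n in ((.032,.042,"carr"),(.095,.11,"target"),(.079,.091,"post")):
    m=near&(W[...,2]>z0)&(W[...,2]<z1)
    if n=="post": m&=J[...,0]<-.13
    P=J[m]; r=cv2.minAreaRect(P.astype(np.float32)) if len(P)>3 else None; print(n,m.sum(),r,P.mean(0) if len(P) else 0)
print(current_clock())
```

```text
0.0 [-1.0785 -2.8252 -1.5923]
-0.001 [-0.2557 -0.176  -1.8043]
-0.002 [-0.8363  1.9977 -1.7249]
[-0.0246 -0.1918  0.0829]
carr 441 ((-0.11492805927991867, 0.06034482643008232), (0.06032175570726395, 0.05023520067334175), 86.82560729980469) [-0.111   0.0571]
target 77 ((-0.11988457292318344, 0.05940666422247887), (0.05503131449222565, 0.005205539055168629), 89.58723449707031) [-0.1201  0.0599]
post 0 None 0
12.6417
```

View pics/top3.png

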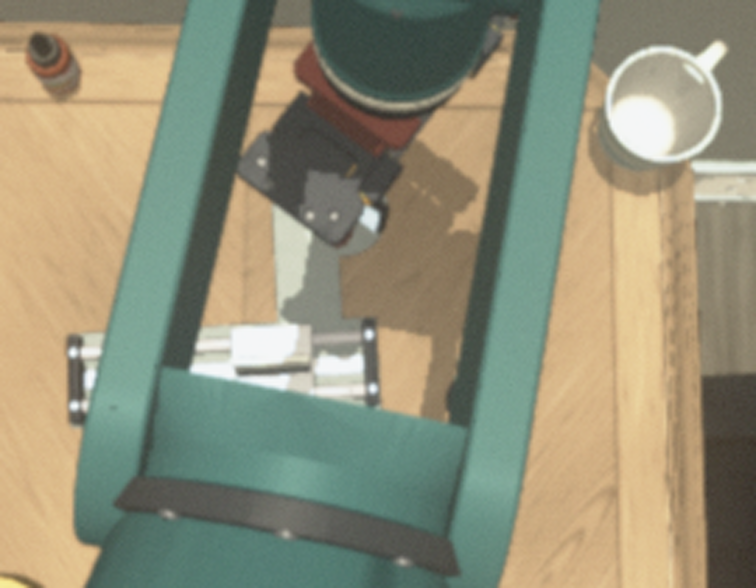

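Run:
```python
from h import *
from bench import *
np.set_printoptions(precision=4,suppress=True,linewidth=250)
q=quat(-.634)
move_ptp([*PIV,.21],q)
f0=np.mean([current_force() for _ in range(5)],0); print("f0",f0)
hit=servo_line([*PIV,.131],q,rate=.1,contact_N=8); print("hit",hit,current_position())
if not hit:
    move_gripper(0.005); print("gap",current_finger_gap())
    for _ in range(3): print(np.mean([current_force() for _ in range(5)],0),current_torque())
print(current_position(),current_clock(),current_joint_pos())
```

```text
f0 [0.1616 0.2257 0.3597]
hit False [ 0.6145 -0.0263  0.1317]
gap 0.009711974251665974
[ 4.0288 -3.9747 -1.4307] [-0.3853 -0.3295 -0.0051]
[ 4.0288 -3.9747 -1.4307] [-0.3853 -0.3295 -0.0051]
[ 4.0288 -3.9747 -1.4307] [-0.3853 -0.3295 -0.0051]
[ 0.615  -0.027   0.1312] 14.875 [-0.1555  0.4707  1.5768 -0.0009  1.0919  0.4789]
```

Run:
```python
from h import *
from bench import *
np.set_printoptions(precision=4,suppress=True,linewidth=250)
def yawnow():
    x=Rot.from_quat(current_orientation()).as_matrix()[:,0]; return np.arctan2(x[1],x[0])
def F():
    r=[]
    for _ in range(4): sleep(.02); r.append(current_force())
    return np.mean(r,0)
c=np.array([.6138,-.0262]); q=quat(-.634)
for k in range(3):
    c=c+np.array([.805,-.593])*.0008
    servo_line([*c,.131],q,rate=.02); print(c,current_position(),F(),yawnow())
for ps in (-.45,-.25,-.05,.06,.112):
    move_ptp([*c,.131],quat(ps)); print(ps,round(yawnow(),4),current_position(),F(),current_torque(),round(current_finger_gap(),4),current_clock())
```

```text
[ 0.6144 -0.0267] [ 0.615  -0.027   0.1312] [ 2.9612 -2.9516 -0.959 ] -0.6340008868929183
[ 0.6151 -0.0271] [ 0.615  -0.027   0.1312] [ 1.3648 -1.1128  2.071 ] -0.6338817756384154
[ 0.6157 -0.0276] [ 0.6151 -0.0271  0.1311] [-2.4598  1.6314  4.9185] -0.6339145512373224
-0.45 -0.4496 [ 0.615  -0.0271  0.1311] [-2.1576  1.1225  5.3531] [0.0245 0.0403 0.0008] 0.01 16.1917
-0.25 -0.2495 [ 0.615  -0.027   0.1312] [-2.0858  1.1586  5.6339] [-0.0082  0.0336 -0.0179] 0.0098 16.5667
-0.05 -0.0496 [ 0.6149 -0.027   0.1311] [-2.5095  1.6469  5.3741] [ 0.0608 -0.0326 -0.0869] 0.01 16.9417
0.06 0.0604 [ 0.6149 -0.027   0.1311] [-2.6266  1.6374  5.3132] [-0.0025  0.0223 -0.0805] 0.0099 17.2583
0.112 0.1121 [ 0.6149 -0.027   0.1311] [-2.055   1.429   5.1464] [ 0.0109  0.042  -0.1036] 0.0102 17.575
```

Run:
```python
from h import *
from bench import *
servo_c=np.array([.6151,-.0271])
servo_line([*servo_c,.131],quat(.112),rate=.02)
print(current_force(),current_position(),current_finger_gap())
for n in ("top","scene"):
    d=capture(n); pickle.dump(d,open(n+"4.pkl","wb"))
    a=d["image"][140:350,150:420] if n=="top" else d["image"]
    cv2.imwrite(f"pics/{n}4.png",cv2.resize(a,None,fx=2.8 if n=="top" else 1.4,fy=2.8 if n=="top" else 1.4,interpolation=cv2.INTER_CUBIC))
print(current_clock())
```

```text
[-2.39499002  0.71016874  4.72173897] [ 0.61490057 -0.0269851   0.13113564] 0.010187285000975684
17.925
```

View pics/top4.png

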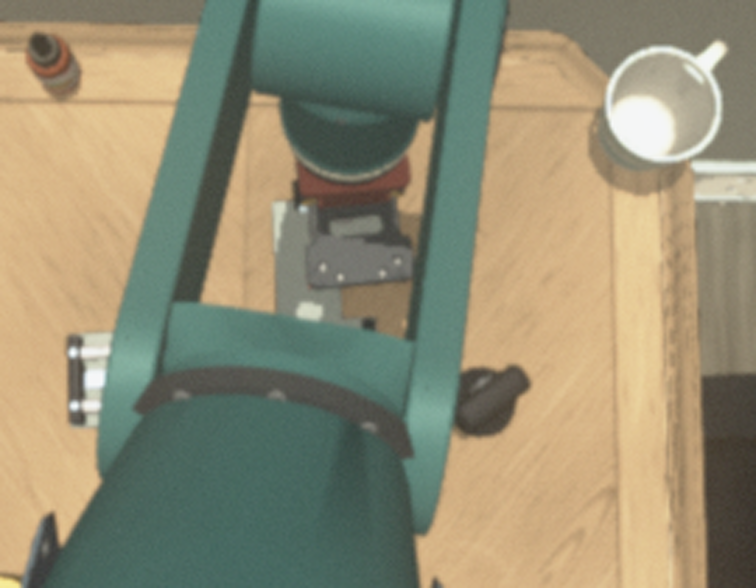

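View pics/scene4.png

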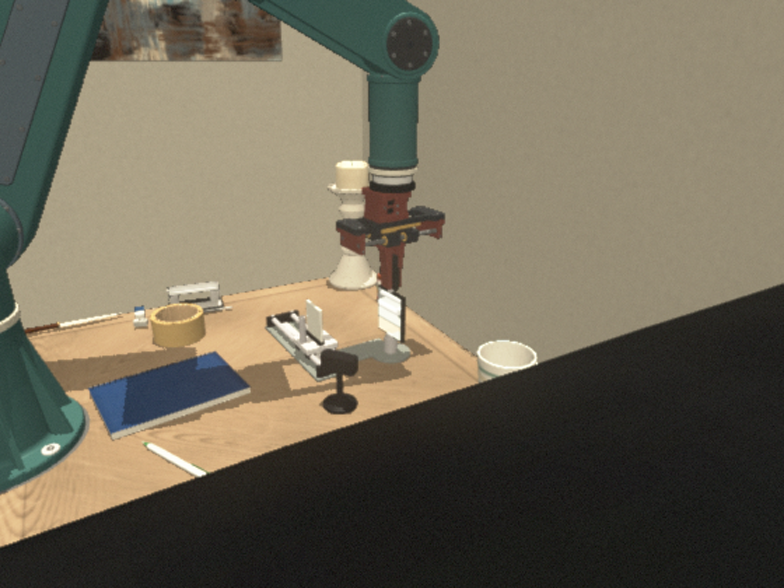

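Run:
```python
from h import *
d=pickle.load(open("scene4.pkl","rb"))
x0,y0,x1,y1=180,195,310,300; S=6
im=cv2.resize(d["image"][y0:y1,x0:x1],None,fx=S,fy=S,interpolation=cv2.INTER_CUBIC)
def pt(X): return (np.array([proj(d,np.array([X]))[0]])[0]-[x0,y0]+.5)*S
def poly(Xs,col): cv2.polylines(im,[np.array([pt(X) for X in Xs]).round().astype(int)],True,col,1)
n=-np.array([np.cos(.112),np.sin(.112)]); w=np.array([-n[1],n[0]])
for off,col in ((.004,(0,0,255)),(-.004,(255,0,0))):
    poly([[*(PIV+off*n+a*.037*w),z] for a,z in ((1,.037),(1,.123),(-1,.123),(-1,.037))],col)
poly([[*j2w(-.1225,.06+a),z] for a,z in ((.028,.04),(.028,.102),(-.028,.102),(-.028,.04))],(0,160,0))
for a in (-.006,.006): poly([[*j2w(-.143,.06+a),.036],[*j2w(-.143,.06+a),.085]],(255,0,255))
l=PIV-.168*np.array([np.cos(.6265),np.sin(.6265)]); cv2.circle(im,tuple(pt([*l,.075]).astype(int)),4,(0,255,255),1)
cv2.imwrite("pics/ov4.png",im)
```

```text
(no output)
```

View pics/ov4.png

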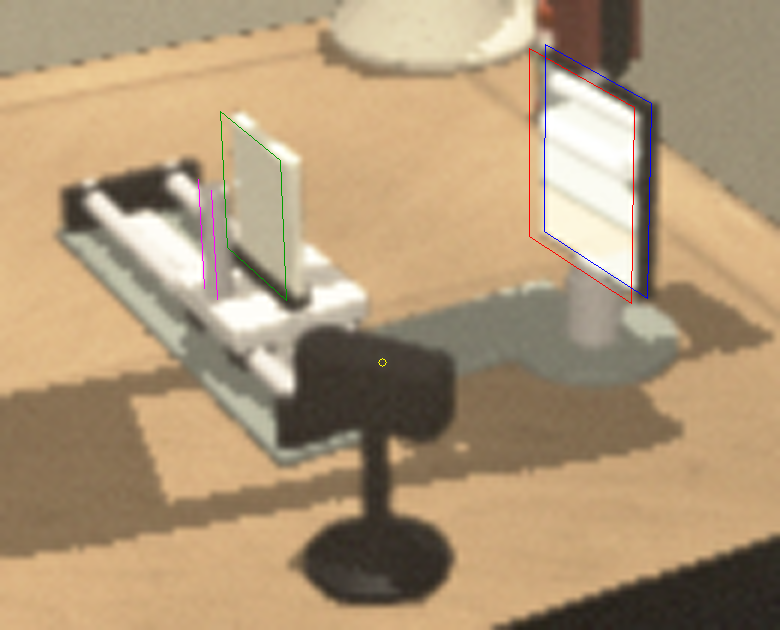

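Run:
```python
from bench import *
import numpy as np
sleep(.5); print(np.abs(current_qvel()).max(),current_position(),current_finger_gap(),current_force(),current_clock())
close_job()
```

```text
0.00163127796487829 [ 0.61492977 -0.02700198  0.13113567] 0.009996840485192176 [-1.7334195  -0.58122802  5.49237742] 18.425
the job is handed in; nothing more can be done
```

The carriage is in the viewing station's detent and released. The mirror is turned about 0.74 rad, and the arm is still holding it there. I handed the job in at 18.4 s.

- **Carriage:** I pinched the post and slid it about 69 mm to the right. At the station the rail force changed sign over about 2 mm, which is what the detent's centring should feel like. After release the top camera placed the target at jig y = 0.0594 to 0.060; the station is at 0.060.
- **Mirror:** I gripped the handle flat, with a finger gap of 10.0 mm on the 10 mm bar. I turned it to a tool heading of 0.112 rad, midway between the measured directions to the mark (-0.40) and the lens (0.63). At hand-in the arm was still, with under 6 N on the tool.
- **Checks that disagreed or were weak:**
  - The handle was about 1.4 mm from where the camera put it. I re-centred the grip on it; by my estimate that shifts the wanted angle by at most 5 mrad.
  - My final overlay on the scene camera was shifted by about 2 pixels for both the target and the mirror. I took this as calibration error. It supports the mirror angle only to about 0.03 rad.
  - The arm hid the mirror from the top camera, so the angle rests on the gripper's heading and the flat grip.
- **Bystanders:** The mug and dropper bottle looked unmoved in the last top picture.

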